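# Push the loaf in and shut the roll-top bread bin

## Robot

A 6-joint arm with a two-finger parallel gripper is mounted at the origin on the work surface. World frame = base frame: x ahead of the robot, y to its left, z up, the work surface at z = 0. Lengths are in m, angles in rad, forces in N, time in s.
With the tool pointing down it reaches from about 0.325 to 0.9 m from the base axis. Payload 6.1 kg.
Tool frame: the origin (TCP) lies on the centre line of the jaws, within the pads' length; the fingertips stand ahead of it and the grasp point (between the pads) lies 11 mm behind it (env.tips_ahead is the z of the fingertips in the tool frame, in m); z points along the fingers, y is the line along which they close (so a half turn about z gives the same grasp; the last joint's range is limited). The gripper opens to 85 mm and grips with 20 to 120 N. Pads are 22 mm wide; open, the fingers measure 114 mm over their backs; the gripper's body (76 mm by 85 mm) begins 54 mm behind the grasp point. The pads swing forward as they close: fully open they stand 13 mm farther back than shut.
Start: joints at [1.2, 0.22, 1.526, -0, 1.395, -0.126], TCP at [0.151, 0.606, 0.239] pointing down, gripper open.
Joint ranges: [-2.98, 2.98], [-0.91, 2.08], [0.09, 2.57], [-1.24, 4.39], [0.2, 2.65], [-2.68, 2.68]. Speed limits (rad/s): [2.57, 2.57, 3.01, 3.14, 3.14, 3.14].

## Interface

Orientations are given as a rotation vector (axis times angle).
In Python, from cell import env, read_camera gives the robot as it stands.
- The arm moves only by the tool send_rows, never from a script. Its argument "plan" is a list of rows, each a list of 7 numbers: the shift along the world's x, y, z each as a share of 30 cm, from -1 to 1, then the turn, a rotation vector about the world's x, y, z each as a share of pi/2 rad, from -1 to 1, then the closure, from 0 (fully open) to 1 (shut). In form: [[dx, dy, dz, rx, ry, rz, jaw], ...]. A call has 1 to 20 rows; each row shifts and turns the commanded pose from where the row before left it; what a row does not reach is not made up. A row lasts 1/12 s, in which the tool goes at most 41.7 mm and 7.16 degrees, less where a joint would pass 70% of its speed; a pose out of reach is approached as far as the arm can. A call with a number of a shift or a turn outside -1 to 1 is refused whole. A call with a gripper value outside its range is refused whole. The fingers move at their own pace and stop on an object; "grip_force" is the grip in N (left out, the last holds). Time passes only in rows, so rows that do not move let the fingers close. It gives the time, the measured TCP pose, the force, the opening and the grip force at its end, in the units of the state.
- env.state(): the state, without advancing time (a new reading comes with each control period).
- read_camera(name): name is "side" or "top" or "wrist"; returns a dict with "color" (384x512x3 uint8, blue, green, red), "range_z" (384x512 float32, m along the optical axis (not along the pixel's ray), 0 where there is no reading), "mtx" (3x3 intrinsics, pixels), "distortion" ([k1, k2, p1, p2, k3] as OpenCV has them; the pictures are not rectified), "position" and "rotation" of the camera in the world. Camera axes: x right, y up, looking along -z (the intrinsics and any distortion apply to the point x, -y, -z); pixel columns grow to the right and rows downward; lengths in m; the calibration is good to about 2 mm. A picture is of the moment at which its call begins.
- env.job_done(): hands the job in; it is judged then, once.
The state is a dict: "time": time; "joint_pos": joint angles; "joint_vel": joint speeds; "effort": joint torques, N m; "position": TCP position; "tcp_rot": TCP orientation; "contact_force": force on the tool from outside, world axes, zero at the start; "wrist_torque": the same for the moment, N m; "grip_width": finger opening in m; "grasp_force": force on a finger pad.
Only numpy, scipy, OpenCV 4.12 (cv2) and the standard library are available. Lean on these libraries where they do the work, as an engineer would, in place of code of your own. Each camera call takes 0.05 s, during which the arm holds its last target. There are 200 camera calls.

## Task

The loaf is sticking out of the open bread bin. With the fingertips only, gently push it back until it is wholly inside, clear of the lid's path, then push the roll lid round by its wooden grip until the bin is fully shut. Do not lift or tip the loaf, and leave the jam jar, butter dish and mug where they stand.

Things in the scene. Friction and masses are not known exactly. Their poses are not given: they have to be found in the camera images.
- bread_bin: Fixed roll-top bread bin, 280 deep (x) x 366 wide (y) x 200 mm high, its front roughly towards the robot (yaw within 15 degrees). Origin: centre of its underside, on the worktop. Its x axis points from the open front to the back, z up. Two 14 mm bamboo cheeks (round, radius 140 mm about the pivot) close the ends, 338 mm apart; a white back sheet covers the rear, from near the top down.
- bin_floor (a point): Top of the bin's level bamboo floor, 12 mm above the bin's origin. The floor reaches from 120 mm in front of this point to 123 mm behind it, with no sill at the front. Under the shut lid the loaf has room from 117 mm in front of it to 116 mm behind it.
- bin_pivot (a point): Point on the lid's axis, midway between the cheeks: 60 mm above the bin's origin. The lid turns about the bin's y axis through it.
- lid (a joint): Angle of the steel roll lid, rad: 0 shut, growing as it rolls up and back over the top, 1.85 fully open. The lid is a sheet 334 mm wide of radius 132 mm (outside) about the pivot; shut, it spans from 19 degrees below horizontal at the front to 88 above. It stays where it is left; 1 to 7 N at the grip move it. A loaf sticking out blocks it.
- lid_grip (a point): Centre of the lid's bamboo grip: a bar 140 mm long (bin's y), 16 mm thick along the arc, standing out from 132 to 160 mm from the pivot (this point: 146 mm). At lid angle q it stands 8 degrees + q above horizontal, measured at the pivot from the bin's front over the top. To shut, push on its upper (rear) face.
- loaf: Brown tin loaf, rigid, 190 long (x) x 100 wide (y) x 90 mm high, about 0.45 kg, loose. Origin: centre of its underside. It lies on the bin's floor with its length roughly along the bin's x axis, and its front (-x) end sticks out of the bin by 20 to 50 mm.
- loaf_front (a point): Middle of the loaf's front (-x) end face, 40 mm above its underside: the face to push.
- jam_jar: Jam jar, dark red with red cap, 68 across x 95 mm high, loose; origin: centre of its underside. Stands near the bin; leave alone.
- butter_dish: Covered butter dish, blue on a white plate, 155 x 90 x 73 mm high, loose; origin: centre of its underside. Stands near the bin; leave alone.
- mug: White mug, 82 across (plus handle on its +y side) x 95 mm high, loose; origin: centre of its underside. Stands near the bin; leave alone.

How it is judged:
On the way, in this order (a step that is already met when the one before it is completed fails the run):
1. the loaf is pushed wholly inside while the lid is still open (x of loaf in the frame of bread_bin above -0.024 m and value of joint lid above 0.8 rad), for 0.2 s.
2. the lid is fully shut (value of joint lid below 0.05 rad), for 0.2 s.
At the end, for the whole second after the job is handed in: The lid is shut to within 0.05 rad (about 6 mm at its edge), and the loaf lies flat and still on the floor inside the bin (value of joint lid below 0.05 rad and x of loaf in the frame of bread_bin between -0.03 and 0.04 m and z of loaf in the frame of bread_bin between 0.007 and 0.02 m and angle between loaf's own z axis and vertical below 0.1 rad and linear speed of loaf below 0.02 m/s); the robot touches nothing.
It fails at once if the loaf is lifted off the bin's floor or falls from it (z of loaf in the frame of bread_bin above 0.032 m or z of loaf in the frame of bread_bin below 0.002 m).
It fails at once if the loaf is tipped (angle between loaf's own z axis and vertical above 0.25 rad).
It fails at once if the loaf is squashed by the fingers (over 25 N) (contact force between the fingers and loaf above 25 N).
It fails at once if the jam jar, butter dish or mug is moved (over 20 mm) (distance of any of jam_jar, butter_dish, mug from where it was at the start of the episode above 0.02 m).
It also fails if it takes over 54 s, if anything falls off the work surface, if the arm or the gripper's body presses on something with over 40 N, if the wrist force passes 120 N, or if a joint passes its speed limit or range.

## Working session

There is one attempt and no reset: what is moved stays moved. The work goes in short steps, Python scripts to look and compute and a tool call to move; the robot and the scene stay as the last step left them, time stands still between calls to the robot, and variables do not carry over. Pictures are saved under pics/ and viewed, at most 10 in all, crops included, and the job is handed in when it is done.

Besides the shell and the picture viewer there is one more tool, called after ">>>" by a JSON object that holds its "api" and its "payload". send_rows: Moves the arm, as the interface text tells. Its arguments: {"type":"object","properties":{"plan":{"type":"array"},"grip_force":{"type":"number"}},"required":["plan"]}

```bash
ls; mkdir -p pics
cat > h.py <<'E'
import numpy as np, cv2
from cell import env, read_camera
def world(c):
    h,w=c["range_z"].shape
    u,v=np.meshgrid(np.arange(w),np.arange(h))
    p=cv2.undistortPoints(np.stack([u,v],-1).reshape(-1,1,2).astype(np.float64),np.array(c["mtx"]),np.array(c["distortion"])).reshape(h,w,2)
    z=c["range_z"].astype(float)
    P=np.stack([p[...,0]*z,-p[...,1]*z,-z],-1)
    R=np.array(c["rotation"])
    if R.shape!=(3,3): R=cv2.Rodrigues(R)[0]
    W=P@R.T+np.array(c["position"]); W[z==0]=np.nan
    return W
E
python3 - <<'E'
from h import *
ims=[]
for n in("top","side"):
    c=read_camera(n); np.savez("pics/"+n+"0.npz",W=world(c),I=c["color"]); cv2.imwrite(f"pics/{n}0.png",c["color"]); print(n,c["position"],np.shape(c["rotation"]))
print(env.state(),env.tips_ahead)
E
```

```text
pics
top [0.34377738 0.01082844 1.14030795] (3,)
side [0.36395456 0.34593102 1.22605034] (3,)
{'time': 0.1, 'joint_pos': array([ 1.19990522e+00,  2.21155902e-01,  1.52751211e+00, -1.93395487e-05,
        1.39469954e+00, -1.26100229e-01]), 'joint_vel': array([ 7.92465187e-04,  5.08390199e-04, -2.80643701e-03, -1.51357901e-03,
       -5.95303523e-04, -8.42508204e-05]), 'effort': array([ 1.60777116e-03, -4.98240709e+01, -3.90545762e+01, -3.05164385e-04,
        5.65504524e-03,  2.55928961e-05]), 'position': array([0.15128425, 0.60585957, 0.23829512]), 'tcp_rot': array([-3.83500785e-01, -3.11767502e+00,  2.70935269e-03]), 'contact_force': array([-0.71627291, -0.04140649,  1.42387001]), 'wrist_torque': array([ 1.89721568e-05, -5.78103979e-03,  3.08904097e-02]), 'grasp_force': 0.0, 'grip_width': 0.08536849367617376} 0.008
```

View pics/top0.png

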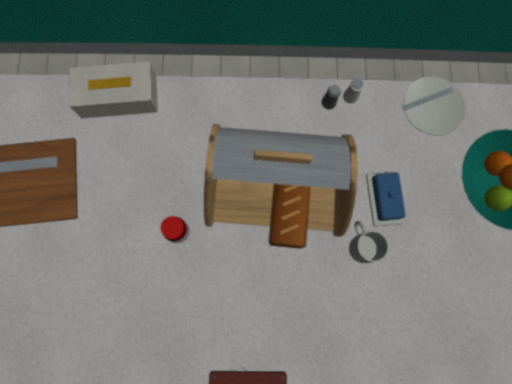

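View pics/side0.png

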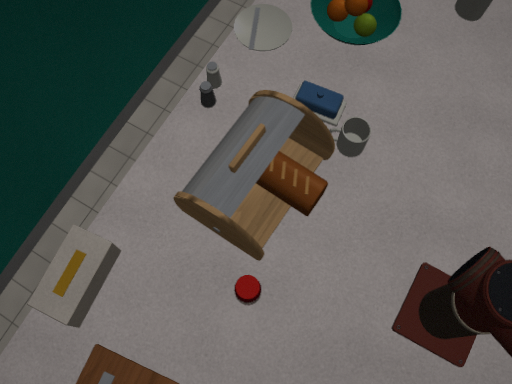

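The top view shows the loaf's front end at about (290,245), the open lid's grip at (283,156), the cheeks at (210,175) and (346,185), the jar at (173,228), and the mug at (368,247). The side view agrees with this. Next I'll fit the poses.

Run:
```python
from h import *
from scipy.optimize import least_squares
d=np.load("pics/top0.npz"); W,I=d["W"],d["I"]
s=np.load("pics/side0.npz"); Ws,Is=s["W"],s["I"]
def q(n,P): print(n,len(P),np.round(np.nanpercentile(P,[1,50,99],axis=0),3).tolist())
hsv=cv2.cvtColor(I,cv2.COLOR_BGR2HSV); hs=cv2.cvtColor(Is,cv2.COLOR_BGR2HSV)
# table check
print("table z",np.nanmedian(W[280:330,100:200,2]),np.nanmedian(Ws[300:340,250:330,2]))
# lid pixels: poly
m=np.zeros(I.shape[:2],np.uint8); cv2.fillPoly(m,[np.array([[222,135],[345,142],[343,180],[220,172]])],1)
L=W[(m>0)&(hsv[...,1]<60)]; L=L[L[:,2]>.1]; q("lid",L)
m2=np.zeros(I.shape[:2],np.uint8); cv2.fillPoly(m2,[np.array([[255,100],[258,100],[303,155],[303,160],[235,225],[190,195]])],1)
hs_l=Ws[(m2>0)&(hs[...,1]<60)]; hs_l=hs_l[hs_l[:,2]>.1]; q("lid side",hs_l)
for nm,A in(("top",L),("side",hs_l),("both",np.r_[L,hs_l])):
    def f(p):
        x0,yaw,z0,r=p
        u=(A[:,0]-x0)*np.cos(yaw)+(A[:,1])*np.sin(yaw)
        return np.hypot(u,A[:,2]-z0)-r
    def g(p): return f([p[0],p[1],.06,.132])
    a=least_squares(g,[.6,0],loss="soft_l1",f_scale=.003); print(nm,a.x,np.median(abs(a.fun)))
yaw=a.x[1]; x0=a.x[0]
c,sn=np.cos(yaw),np.sin(yaw)
def tb(P): # bin coords with origin at (x0,0)
    D=P-np.array([x0,0,0]); return np.stack([D[:,0]*c+D[:,1]*sn,-D[:,0]*sn+D[:,1]*c,D[:,2]],1)
for n,(w,h,rows) in dict(top=(W,hsv,(110,260)),side=(Ws,hs,(80,265))).items():
    bam=(h[...,1]>60)&(h[...,0]>8)&(h[...,0]<28)
    P=w[bam&np.isfinite(w[...,0])]; B=tb(P)
    B=B[(abs(B[:,0])<.16)&(B[:,2]>.0)&(B[:,2]<.26)]
    r=np.hypot(B[:,0],B[:,2]-.06)
    ch=B[(abs(r-.14)<.004)&(B[:,2]>.05)]
    hist,e=np.histogram(ch[:,1],bins=np.arange(-.45,.45,.01)); print(n,"cheek y",[(round(e[i],2),int(hist[i])) for i in range(len(hist)) if hist[i]>3])
    q("grip",B[(r>.156)&(r<.164)])
    G=B[(r>.15)&(r<.164)]; print("grip ang",np.degrees(np.percentile(np.arctan2(G[:,2]-.06,-G[:,0]),[2,50,98])))
    q("floor",B[(B[:,2]>.008)&(B[:,2]<.016)])
    lo=(h[...,1]>130)&(h[...,0]<18)
    P=tb(w[lo&np.isfinite(w[...,0])]); P=P[(abs(P[:,0]+.05)<.16)&(P[:,2]>.095)&(P[:,2]<.108)]; q("loaf top",P)
    lo=(h[...,0]<18)
    E=tb(w[lo&np.isfinite(w[...,0])]); E=E[(E[:,0]<-.125)&(E[:,0]>-.25)&(E[:,2]>.03)&(E[:,2]<.11)];q("loaf front",E)
for n,box in dict(jar=(155,190,210,245),mug=(348,390,230,265),butter=(365,408,165,225)).items():
    P=W[box[2]:box[3],box[0]:box[1]].reshape(-1,3); P=P[P[:,2]>.03]; q(n,P); q(n+" bin",tb(P))
```

```text
table z 6.751893183931656e-05 0.000409023051690105
lid 4225 [[0.584, -0.23, 0.161], [0.632, -0.079, 0.19], [0.695, 0.071, 0.196]]
lid side 4520 [[0.569, -0.209, 0.15], [0.626, -0.034, 0.188], [0.698, 0.093, 0.196]]
top [ 0.61545762 -0.06207265] 0.0010774111315430823
side [ 0.61125922 -0.06286826] 0.0011935647039724856
both [ 0.61309985 -0.05970357] 0.001299689318006586
top cheek y [(np.float64(-0.26), 251), (np.float64(-0.25), 353), (np.float64(-0.16), 10), (np.float64(-0.15), 12), (np.float64(-0.14), 17), (np.float64(-0.13), 20), (np.float64(-0.12), 19), (np.float64(-0.11), 22), (np.float64(-0.1), 16), (np.float64(-0.09), 22), (np.float64(-0.08), 16), (np.float64(-0.07), 12), (np.float64(-0.06), 7), (np.float64(-0.05), 5), (np.float64(-0.04), 4), (np.float64(-0.03), 5), (np.float64(-0.02), 4), (np.float64(0.09), 213), (np.float64(0.1), 266)]
grip 589 [[-0.159, -0.149, 0.013], [0.019, -0.065, 0.216], [0.032, 0.688, 0.222]]
grip ang [-17.42578769  15.85291502 101.29925177]
floor 4330 [[-0.151, -0.24, 0.009], [-0.058, 0.022, 0.013], [0.068, 0.704, 0.016]]
loaf top 1944 [[-0.175, -0.697
[... 887 characters left out ...]
12], [0.079, 0.596, 0.016]]
loaf top 1795 [[-0.177, -0.687, 0.095], [-0.107, -0.101, 0.1], [0.091, 0.218, 0.107]]
loaf front 1587 [[-0.206, -0.358, 0.033], [-0.153, -0.068, 0.095], [-0.126, 0.228, 0.106]]
jar 582 [[0.439, 0.166, 0.034], [0.468, 0.194, 0.094], [0.5, 0.228, 0.1]]
jar bin 582 [[-0.186, 0.158, 0.034], [-0.156, 0.185, 0.094], [-0.125, 0.218, 0.1]]
mug 600 [[0.391, -0.36, 0.031], [0.431, -0.326, 0.075], [0.471, -0.279, 0.099]]
mug bin 600 [[-0.203, -0.37, 0.031], [-0.163, -0.336, 0.075], [-0.123, -0.29, 0.099]]
butter 1287 [[0.51, -0.424, 0.032], [0.57, -0.383, 0.058], [0.637, -0.349, 0.075]]
butter bin 1287 [[-0.081, -0.428, 0.032], [-0.02, -0.385, 0.058], [0.047, -0.348, 0.075]]
```

Run:
```python
from h import *
x0,yaw=.6131,-.0605; c,sn=np.cos(yaw),np.sin(yaw)
def tb(P):
    D=P-np.array([x0,0,0]); return np.stack([D[...,0]*c+D[...,1]*sn,-D[...,0]*sn+D[...,1]*c,D[...,2]],-1)
for n in("top","side"):
    d=np.load(f"pics/{n}0.npz"); B=tb(d["W"]); h=cv2.cvtColor(d["I"],cv2.COLOR_BGR2HSV)
    m=(B[...,2]>.06)&(B[...,2]<.112)&(B[...,0]>-.23)&(B[...,0]<.0)&(B[...,1]>-.2)&(B[...,1]<.05)&(h[...,1]>60)
    P=B[m]; T=P[P[:,2]>.095]
    print(n,len(T),np.percentile(P[:,2],99),np.percentile(T,[1,99],axis=0).round(3).tolist())
    for a in np.arange(-.16,-.02,.02):
        S=P[(abs(P[:,0]-a)<.006)]; S=S[S[:,2]>.07]
        if len(S)>10: print("  x",round(a,2),"y",np.percentile(S[:,1],[2,98]).round(3))
    for y in np.arange(-.16,0,.015):
        S=P[abs(P[:,1]-y)<.006]
        if len(S)>10: print("  y",round(y,3),"front x",np.percentile(S[:,0],2).round(3))
    for sg in (-.25,.1):
        C=B[(abs(B[...,1]-sg)<.03)&(B[...,2]>.12)&(B[...,2]<.21)&(abs(B[...,0])<.15)&(h[...,1]>50)&(abs(np.hypot(B[...,0],B[...,2]-.06)-.14)<.004)]
        print(" cheek",np.percentile(C,[2,50,98],axis=0).round(3).tolist(), np.polyfit(C[:,0],C[:,1],1).round(3))
        C=C[C[:,2]>.0]
```

```text
top 1654 0.1067187432098916 [[-0.174, -0.148, 0.095], [-0.021, -0.074, 0.107]]
  x -0.16 y [-0.156 -0.064]
  x -0.14 y [-0.158 -0.065]
  x -0.12 y [-0.156 -0.062]
  x -0.1 y [-0.159 -0.062]
  x -0.08 y [-0.156 -0.063]
  x -0.06 y [-0.159 -0.064]
  x -0.04 y [-0.158 -0.065]
  x -0.02 y [-0.161 -0.064]
  y -0.16 front x -0.17
  y -0.145 front x -0.175
  y -0.13 front x -0.176
  y -0.115 front x -0.175
  y -0.1 front x -0.174
  y -0.085 front x -0.175
  y -0.07 front x -0.172
 cheek [[-0.122, -0.257, 0.127], [-0.024, -0.249, 0.188], [0.11, -0.243, 0.203]] [-0.001 -0.249]
 cheek [[-0.121, 0.093, 0.129], [-0.016, 0.101, 0.187], [0.113, 0.107, 0.201]] [-0.012  0.101]
side 1400 0.10613283181341165 [[-0.175, -0.144, 0.095], [-0.024, -0.071, 0.107]]
  x -0.16 y [-0.15  -0.058]
  x -0.14 y [-0.152 -0.057]
  x -0.12 y [-0.153 -0.059]
  x -0.1 y [-0.15  -0.059]
  x -0.08 y [-0.151 -0.06 ]
  x -0.06 y [-0.153 -0.059]
  x -0.04 y [-0.152 -0.06 ]
  x -0.02 y [-0.155 -0.061]
  y -0.16 front x -0.156
  y -0.145 front x -0.177
  y -0.13 front x -0.177
  y -0.115 front x -0.177
  y -0.1 front x -0.176
  y -0.085 front x -0.176
  y -0.07 front x -0.175
  y -0.055 front x -0.173
 cheek [[-0.124, -0.254, 0.127], [-0.027, -0.245, 0.186], [0.108, -0.238, 0.201]] [-0.004 -0.245]
 cheek [[-0.122, 0.098, 0.127], [-0.024, 0.105, 0.186], [0.112, 0.113, 0.201]] [-0.011  0.105]
```

>>> {"api": "send_rows", "payload": {"plan": [[0.0545, -0.085, 0, 0, -0.012, 0.0084, 1], [0.0545, -0.085, 0, 0, -0.012, 0.0084, 1], [0.0545, -0.085, 0, 0, -0.012, 0.0084, 1], [0.0545, -0.085, 0, 0, -0.012, 0.0084, 1], [0.0545, -0.085, 0, 0, -0.012, 0.0084, 1], [0.0545, -0.085, 0, 0, -0.012, 0.0084, 1], [0.0545, -0.085, 0, 0, -0.012, 0.0084, 1], [0.0545, -0.085, 0, 0, -0.012, 0.0084, 1], [0.0545, -0.085, 0, 0, -0.012, 0.0084, 1], [0.0545, -0.085, 0, 0, -0.012, 0.0084, 1], [0.0545, -0.085, 0, 0, -0.012, 0.0084, 1], [0.0545, -0.085, 0, 0, -0.012, 0.0084, 1], [0.0545, -0.085, 0, 0, -0.012, 0.0084, 1], [0.0545, -0.085, 0, 0, -0.012, 0.0084, 1]]}}

```text
time: 1.27
position: [0.3806, 0.248, 0.239]
tcp_rot: [0.083, 2.878, 0.046]
contact_force: [1.3, 0.4, -0.1]
grip_width: 0.0002
grasp_force: 0.0
```

>>> {"api": "send_rows", "payload": {"plan": [[0, -0.082, 0, 0, 0, 0, 1], [0, -0.082, 0, 0, 0, 0, 1], [0, -0.082, 0, 0, 0, 0, 1], [0, -0.082, 0, 0, 0, 0, 1], [0, -0.082, 0, 0, 0, 0, 1], [0, -0.082, 0, 0, 0, 0, 1], [0, -0.082, 0, 0, 0, 0, 1], [0, -0.082, 0, 0, 0, 0, 1], [0, -0.082, 0, 0, 0, 0, 1], [0, -0.082, 0, 0, 0, 0, 1], [0, -0.082, 0, 0, 0, 0, 1], [0, -0.082, 0, 0, 0, 0, 1], [0, -0.082, 0, 0, 0, 0, 1], [0, -0.082, 0, 0, 0, 0, 1], [0, 0, 0, 0, 0, 0, 1], [0, 0, 0, 0, 0, 0, 1]]}}

```text
time: 2.6
position: [0.3799, -0.096, 0.2389]
tcp_rot: [0.09, 2.879, 0.047]
contact_force: [-0.2, 0.5, -0.3]
grip_width: 0.0002
grasp_force: 0.0
```

>>> {"api": "send_rows", "payload": {"plan": [[0, 0, -0.076, 0, 0, 0, 1], [0, 0, -0.076, 0, 0, 0, 1], [0, 0, -0.076, 0, 0, 0, 1], [0, 0, -0.076, 0, 0, 0, 1], [0, 0, -0.076, 0, 0, 0, 1], [0, 0, -0.076, 0, 0, 0, 1], [0, 0, -0.076, 0, 0, 0, 1], [0, 0, -0.076, 0, 0, 0, 1], [0, 0, 0, 0, 0, 0, 1], [0, 0, 0, 0, 0, 0, 1]]}}

```text
time: 3.43
position: [0.3793, -0.0932, 0.0559]
tcp_rot: [0.083, 2.882, 0.05]
contact_force: [0.4, 1.4, 0.9]
grip_width: 0.0003
grasp_force: 0.0
```

>>> {"api": "send_rows", "payload": {"plan": [[0.017, -0.001, 0, 0, 0, 0, 1], [0.017, -0.001, 0, 0, 0, 0, 1], [0.017, -0.001, 0, 0, 0, 0, 1], [0.017, -0.001, 0, 0, 0, 0, 1], [0.017, -0.001, 0, 0, 0, 0, 1], [0.017, -0.001, 0, 0, 0, 0, 1], [0.017, -0.001, 0, 0, 0, 0, 1], [0.01, -0.001, 0, 0, 0, 0, 1], [0.01, -0.001, 0, 0, 0, 0, 1], [0.01, -0.001, 0, 0, 0, 0, 1], [0.01, -0.001, 0, 0, 0, 0, 1]]}}

```text
time: 4.35
position: [0.4278, -0.0981, 0.0565]
tcp_rot: [0.085, 2.88, 0.047]
contact_force: [-3.0, 0.6, 1.5]
grip_width: 0.0
grasp_force: 1.6
```

>>> {"api": "send_rows", "payload": {"plan": [[0.01, -0.0006, 0, 0, 0, 0, 1], [0.01, -0.0006, 0, 0, 0, 0, 1], [0.01, -0.0006, 0, 0, 0, 0, 1], [0.01, -0.0006, 0, 0, 0, 0, 1], [0.01, -0.0006, 0, 0, 0, 0, 1], [0.01, -0.0006, 0, 0, 0, 0, 1], [0.01, -0.0006, 0, 0, 0, 0, 1], [0.01, -0.0006, 0, 0, 0, 0, 1], [0.01, -0.0006, 0, 0, 0, 0, 1], [0.01, -0.0006, 0, 0, 0, 0, 1], [0.01, -0.0006, 0, 0, 0, 0, 1], [0.01, -0.0006, 0, 0, 0, 0, 1]]}}

```text
time: 5.35
position: [0.4644, -0.1005, 0.0569]
tcp_rot: [0.085, 2.878, 0.047]
contact_force: [-1.1, -0.2, -0.3]
grip_width: -0.0001
grasp_force: 0.8
```

```bash
cat > m.py <<'E'
from h import *
import sys
x0,yaw=.6131,-.0605; c,sn=np.cos(yaw),np.sin(yaw)
def tb(P):
    D=P-np.array([x0,0,0]); return np.stack([D[...,0]*c+D[...,1]*sn,-D[...,0]*sn+D[...,1]*c,D[...,2]],-1)
ims=[]
for n in("top","side"):
    k=read_camera(n); B=tb(world(k)); h=cv2.cvtColor(k["color"],cv2.COLOR_BGR2HSV); ims.append(k["color"])
    m=(B[...,2]>.09)&(B[...,2]<.112)&(B[...,0]>-.23)&(B[...,0]<.05)&(B[...,1]>-.2)&(B[...,1]<.05)&(h[...,1]>60)
    P=B[m]
    for y in np.arange(-.15,-.05,.02):
        S=P[abs(P[:,1]-y)<.008]
        if len(S)>10: print(n,"y",round(y,3),"front x",np.percentile(S[:,0],[2,98]).round(3),len(S))
    g=B[(np.abs(np.hypot(B[...,0],B[...,2]-.06)-.157)<.008)&(abs(B[...,1]+.075)<.08)&(B[...,2]>.04)&(h[...,1]>50)]
    if len(g): print("grip-ish",np.median(g,axis=0).round(3),np.degrees(np.median(np.arctan2(g[:,2]-.06,-g[:,0]))).round(1),len(g))
st=env.state(); p=st["position"]; print("tcp bin",tb(p),st["contact_force"].round(1))
cv2.imwrite(f"pics/{sys.argv[1]}.png",np.hstack([i[60:330,130:470] for i in ims]))
E
python3 m.py a
```

```text
top y -0.15 front x [-0.12  -0.019] 156
top y -0.13 front x [-0.115 -0.022] 215
top y -0.11 front x [-0.126 -0.022] 253
top y -0.09 front x [-0.13  -0.023] 269
top y -0.07 front x [-0.128 -0.021] 169
grip-ish [ 0.023 -0.075  0.218] 98.2 431
side y -0.15 front x [-0.124 -0.025] 68
side y -0.13 front x [-0.129 -0.025] 200
side y -0.11 front x [-0.13  -0.025] 227
side y -0.09 front x [-0.13  -0.026] 252
side y -0.07 front x [-0.128 -0.023] 214
grip-ish [ 0.022 -0.069  0.217] 98.0 382
tcp bin [-0.14190074 -0.1094806   0.05721205] [0.  0.1 0.3]
```

View pics/a.png

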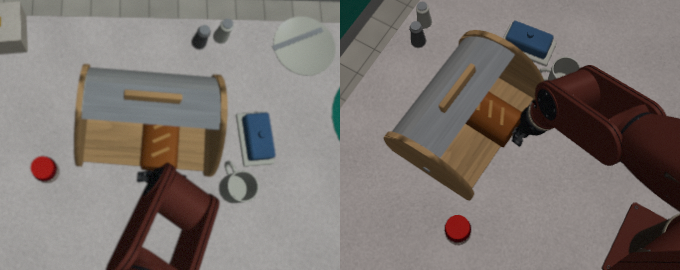

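The picture shows the fingertips at the loaf's front (about 150,172 in the left half). The loaf is straight, with its front 0.130 m ahead of the bin origin, so it needs about 35 mm more.

>>> {"api": "send_rows", "payload": {"plan": [[0.01, -0.0006, 0, 0, 0, 0, 1], [0.01, -0.0006, 0, 0, 0, 0, 1], [0.01, -0.0006, 0, 0, 0, 0, 1], [0.01, -0.0006, 0, 0, 0, 0, 1], [0.01, -0.0006, 0, 0, 0, 0, 1], [0.01, -0.0006, 0, 0, 0, 0, 1], [0.01, -0.0006, 0, 0, 0, 0, 1], [0.01, -0.0006, 0, 0, 0, 0, 1], [0.01, -0.0006, 0, 0, 0, 0, 1], [0.01, -0.0006, 0, 0, 0, 0, 1], [0.01, -0.0006, 0, 0, 0, 0, 1], [0.008, -0.0006, 0, 0, 0, 0, 1], [0, 0, 0, 0, 0, 0, 1], [0, 0, 0, 0, 0, 0, 1], [0, 0, 0, 0, 0, 0, 1]]}}

```text
time: 6.7
position: [0.4999, -0.1028, 0.057]
tcp_rot: [0.085, 2.877, 0.046]
contact_force: [-0.1, 0.2, 0.0]
grip_width: -0.0001
grasp_force: 0.0
```

```bash
python3 m.py b
```

```text
top y -0.15 front x [-0.076 -0.019] 85
top y -0.13 front x [-0.069 -0.02 ] 111
top y -0.11 front x [-0.085 -0.02 ] 149
top y -0.09 front x [-0.094 -0.022] 177
top y -0.07 front x [-0.093 -0.019] 118
grip-ish [ 0.023 -0.073  0.218] 98.1 430
side y -0.15 front x [-0.087 -0.024] 38
side y -0.13 front x [-0.094 -0.024] 132
side y -0.11 front x [-0.096 -0.024] 155
side y -0.09 front x [-0.095 -0.024] 165
side y -0.07 front x [-0.094 -0.023] 137
grip-ish [ 0.022 -0.068  0.217] 97.9 387
tcp bin [-0.10696605 -0.10941781  0.0570245 ] [ 0.1 -1.   0.8]
```

>>> {"api": "send_rows", "payload": {"plan": [[-0.03, 0, 0, 0, 0, 0, 1], [-0.06, 0, 0, 0, 0, 0, 1], [-0.06, 0, 0, 0, 0, 0, 1], [-0.06, 0, 0, 0, 0, 0, 1], [0, 0, 0.1, 0, 0, 0, 1], [0, 0, 0.1, 0, 0, 0, 1], [0, 0, 0.1, 0, 0, 0, 1], [0, 0, 0.1, 0, 0, 0, 1], [0, 0, 0.1, 0, 0, 0, 1], [0, 0, 0.1, 0, 0, 0, 1], [0, 0, 0.1, 0, 0, 0, 1], [0, 0, 0.1, 0, 0, 0, 1], [0, 0, 0, 0, 0, 0, 1], [0, 0, 0, 0, 0, 0, 1]]}}

```text
time: 7.97
position: [0.437, -0.1031, 0.299]
tcp_rot: [0.084, 2.874, 0.043]
contact_force: [0.3, 0.1, -0.6]
grip_width: 0.0
grasp_force: 0.0
```

```bash
cat > t.py <<'E'
from h import *
from m0 import *
E
python3 - <<'E'
from h import *
x0,yaw,v=.6131,-.0605,-.072
st=env.state(); print(st["position"],st["tcp_rot"],st["contact_force"])
prev=None
for th in [98.5,88,78,68,58,48,38,28,18,8]:
    f=(98.5-th)/90.5; r=.145+.008*f; t=np.radians(-2+32*f); T=np.radians(th)
    rad=np.array([-np.cos(T),np.sin(T)]); rear=np.array([np.sin(T),np.cos(T)])
    a=np.array([np.sin(t),-np.cos(t)]); n=np.array([-np.cos(t),-np.sin(t)])
    C=np.array([0,.06])+r*rad+.008*rear
    P=C-.008*a-.011*n
    w=np.array([x0+np.cos(yaw)*P[0]-np.sin(yaw)*v, np.sin(yaw)*P[0]+np.cos(yaw)*v,P[1]])
    print(th,np.degrees(t).round(1),w.round(4), None if prev is None else ((w-prev)/.3).round(3)); prev=w
E
rm t.py
```

```text
[ 0.43696426 -0.10314012  0.29898524] [0.08433013 2.87448575 0.04343609] [ 0.27322631  0.06875649 -0.62361215]
98.5 -2.0 [ 0.6493 -0.0743  0.2098] None
88 1.7 [ 0.6224 -0.0727  0.2144] [-0.09   0.005  0.015]
78 5.2 [ 0.5963 -0.0711  0.2142] [-0.087  0.005 -0.001]
68 8.8 [ 0.5706 -0.0696  0.2095] [-0.086  0.005 -0.016]
58 12.3 [ 0.546  -0.0681  0.2004] [-0.082  0.005 -0.03 ]
48 15.9 [ 0.5232 -0.0667  0.1871] [-0.076  0.005 -0.044]
38 19.4 [ 0.5031 -0.0655  0.1701] [-0.067  0.004 -0.057]
28 22.9 [ 0.4862 -0.0644  0.1497] [-0.056  0.003 -0.068]
18 26.5 [ 0.4731 -0.0637  0.1267] [-0.044  0.003 -0.077]
8 30.0 [ 0.4641 -0.0631  0.1016] [-0.03   0.002 -0.083]
```

>>> {"api": "send_rows", "payload": {"plan": [[0.063, 0.008, 0, 0, 0.016, 0, 1], [0.063, 0.008, 0, 0, 0.016, 0, 1], [0.063, 0.008, 0, 0, 0.016, 0, 1], [0.063, 0.008, 0, 0, 0.016, 0, 1], [0.063, 0.008, 0, 0, 0.016, 0, 1], [0.063, 0.008, 0, 0, 0.016, 0, 1], [0.063, 0.008, 0, 0, 0.016, 0, 1], [0.063, 0.008, 0, 0, 0.016, 0, 1], [0.063, 0.008, 0, 0, 0.016, 0, 1], [0.063, 0.008, 0, 0, 0.016, 0, 1], [0.063, 0.008, 0, 0, 0.016, 0, 1], [0.063, 0.008, 0, 0, 0.016, 0, 1], [0, 0, 0, 0, 0, 0, 1], [0, 0, 0, 0, 0, 0, 1]]}}

```text
time: 9.13
position: [0.6626, -0.0735, 0.2932]
tcp_rot: [-0.096, -3.095, -0.037]
contact_force: [-0.6, -0.4, 0.4]
grip_width: 0.0002
grasp_force: 0.0
```

>>> {"api": "send_rows", "payload": {"plan": [[0, 0, -0.05, 0, 0, 0, 1], [0, 0, -0.05, 0, 0, 0, 1], [0, 0, -0.05, 0, 0, 0, 1], [0, 0, -0.05, 0, 0, 0, 1], [0, 0, -0.05, 0, 0, 0, 1], [0, 0, -0.045, 0, 0, 0, 1], [0, 0, 0, 0, 0, 0, 1], [0, 0, 0, 0, 0, 0, 1]]}}

```text
time: 9.8
position: [0.662, -0.0739, 0.2075]
tcp_rot: [-0.097, -3.098, -0.036]
contact_force: [0.0, 0.5, -0.6]
grip_width: 0.0
grasp_force: 0.0
```

```bash
python3 m.py c
```

```text
side y -0.15 front x [-0.092 -0.023] 39
side y -0.13 front x [-0.095 -0.025] 143
side y -0.11 front x [-0.094 -0.025] 151
side y -0.09 front x [-0.095 -0.024] 172
side y -0.07 front x [-0.094 -0.023] 149
grip-ish [ 0.022 -0.066  0.217] 98.1 356
tcp bin [ 0.05474707 -0.07088438  0.20962349] [0.5 0.6 0.7]
```

View pics/c.png

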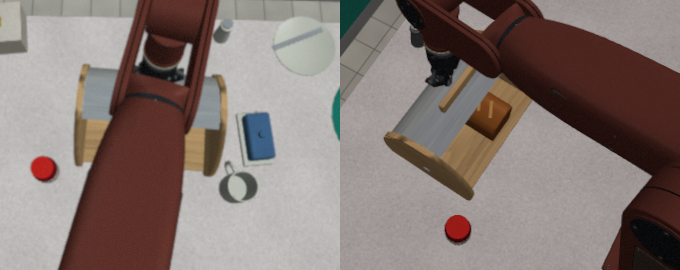

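Right half: the fingertips stand at about (437,80), just behind the grip, clear of it. Now I start shutting the lid.

>>> {"api": "send_rows", "payload": {"plan": [[-0.011, 0, 0, 0, 0, 0, 1], [-0.011, 0, 0, 0, 0, 0, 1], [-0.011, 0, 0, 0, 0, 0, 1], [-0.011, 0, 0, 0, 0, 0, 1], [-0.015, 0.0008, 0.0025, 0, -0.0066, 0, 1], [-0.015, 0.0008, 0.0025, 0, -0.0066, 0, 1], [-0.015, 0.0008, 0.0025, 0, -0.0066, 0, 1], [-0.015, 0.0008, 0.0025, 0, -0.0066, 0, 1], [-0.015, 0.0008, 0.0025, 0, -0.0066, 0, 1], [-0.015, 0.0008, 0.0025, 0, -0.0066, 0, 1], [-0.0145, 0.0008, 0, 0, -0.0066, 0, 1], [-0.0145, 0.0008, 0, 0, -0.0066, 0, 1], [-0.0145, 0.0008, 0, 0, -0.0066, 0, 1], [-0.0145, 0.0008, 0, 0, -0.0066, 0, 1], [-0.0145, 0.0008, 0, 0, -0.0066, 0, 1], [-0.0145, 0.0008, 0, 0, -0.0066, 0, 1]]}}

```text
time: 11.23
position: [0.5962, -0.0707, 0.2123]
tcp_rot: [0.093, 3.055, 0.042]
contact_force: [4.3, 2.3, -0.9]
grip_width: 0.0004
grasp_force: 2.0
```

```bash
python3 m.py d
```

```text
top y -0.15 front x [-0.094 -0.07 ] 35
top y -0.13 front x [-0.094 -0.072] 58
top y -0.11 front x [-0.092 -0.071] 49
top y -0.09 front x [-0.087 -0.072] 39
top y -0.07 front x [-0.081 -0.073] 15
grip-ish [-0.034 -0.088  0.217] 77.9 306
side y -0.15 front x [-0.093 -0.075] 11
side y -0.13 front x [-0.096 -0.076] 44
side y -0.11 front x [-0.096 -0.077] 47
side y -0.09 front x [-0.095 -0.075] 50
side y -0.07 front x [-0.095 -0.074] 41
grip-ish [-0.036 -0.062  0.215] 76.9 321
tcp bin [-0.01352709 -0.07192412  0.21205626] [ 0.3 -0.6 -0.7]
```

>>> {"api": "send_rows", "payload": {"plan": [[-0.0143, 0.0008, -0.002, 0, -0.0066, 0, 1], [-0.0143, 0.0008, -0.002, 0, -0.0066, 0, 1], [-0.0143, 0.0008, -0.002, 0, -0.0066, 0, 1], [-0.0143, 0.0008, -0.0027, 0, -0.0066, 0, 1], [-0.0143, 0.0008, -0.0027, 0, -0.0066, 0, 1], [-0.0143, 0.0008, -0.003, 0, -0.0066, 0, 1], [-0.0137, 0.0008, -0.004, 0, -0.0066, 0, 1], [-0.0137, 0.0008, -0.0045, 0, -0.0066, 0, 1], [-0.0137, 0.0008, -0.005, 0, -0.0066, 0, 1], [-0.0137, 0.0008, -0.005, 0, -0.0066, 0, 1], [-0.0137, 0.0008, -0.0055, 0, -0.0066, 0, 1], [-0.0137, 0.0008, -0.006, 0, -0.0066, 0, 1], [-0.0127, 0.0008, -0.0065, 0, -0.0066, 0, 1], [-0.0127, 0.0008, -0.007, 0, -0.0066, 0, 1], [-0.0127, 0.0008, -0.0073, 0, -0.0066, 0, 1], [-0.0127, 0.0008, -0.0073, 0, -0.0066, 0, 1], [-0.0127, 0.0008, -0.0078, 0, -0.0066, 0, 1], [-0.0127, 0.0008, -0.008, 0, -0.0066, 0, 1]]}}

```text
time: 12.83
position: [0.5233, -0.0666, 0.1862]
tcp_rot: [0.084, 2.868, 0.047]
contact_force: [3.3, -0.5, 1.3]
grip_width: 0.0002
grasp_force: 1.3
```

>>> {"api": "send_rows", "payload": {"plan": [[-0.0115, 0.0007, -0.009, 0, -0.0066, 0, 1], [-0.0115, 0.0007, -0.009, 0, -0.0066, 0, 1], [-0.0112, 0.0007, -0.0095, 0, -0.0066, 0, 1], [-0.0112, 0.0007, -0.0095, 0, -0.0066, 0, 1], [-0.011, 0.0007, -0.01, 0, -0.0066, 0, 1], [-0.0105, 0.0007, -0.01, 0, -0.0066, 0, 1]]}}

```text
time: 13.33
position: [0.5033, -0.0654, 0.169]
tcp_rot: [0.081, 2.806, 0.049]
contact_force: [3.6, -0.4, -0.2]
grip_width: -0.0001
grasp_force: 1.1
```

Tracking the model. Next: 38 to 18 degrees.

>>> {"api": "send_rows", "payload": {"plan": [[-0.01, 0.0006, -0.0108, 0, -0.0066, 0, 1], [-0.0097, 0.0006, -0.011, 0, -0.0066, 0, 1], [-0.0095, 0.0006, -0.0113, 0, -0.0066, 0, 1], [-0.0092, 0.0006, -0.0115, 0, -0.0066, 0, 1], [-0.009, 0.0006, -0.0117, 0, -0.0066, 0, 1], [-0.0086, 0.0006, -0.012, 0, -0.0066, 0, 1], [-0.008, 0.0005, -0.0124, 0, -0.0066, 0, 1], [-0.0078, 0.0005, -0.0126, 0, -0.0066, 0, 1], [-0.0075, 0.0005, -0.0128, 0, -0.0066, 0, 1], [-0.0072, 0.0005, -0.013, 0, -0.0066, 0, 1], [-0.007, 0.0005, -0.013, 0, -0.0066, 0, 1], [-0.0065, 0.0005, -0.0132, 0, -0.0066, 0, 1], [0, 0, 0, 0, 0, 0, 1]]}}

```text
time: 14.42
position: [0.4722, -0.0629, 0.124]
tcp_rot: [0.076, 2.684, 0.053]
contact_force: [-0.2, -0.1, -0.5]
grip_width: 0.0005
grasp_force: 0.0
```

```bash
python3 m.py e
```

```text
top y -0.13 front x [-0.138 -0.123] 29
top y -0.11 front x [-0.135 -0.124] 25
top y -0.09 front x [-0.136 -0.123] 19
grip-ish [-0.142 -0.023  0.114] 20.8 68
side y -0.13 front x [-0.139 -0.125] 21
side y -0.11 front x [-0.136 -0.125] 19
grip-ish [-0.146 -0.026  0.113] 20.1 124
tcp bin [-0.13618961 -0.07153297  0.12490038] [ 0.4  0.2 -0.3]
```

View pics/e.png

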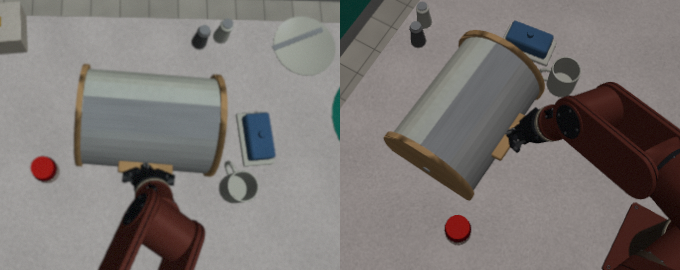

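The lid is nearly shut, with the grip at about 19 degrees (145,167 in the left half) and the fingertips on its upper face. I'll do the last part gently.

>>> {"api": "send_rows", "payload": {"plan": [[-0.0055, 0.0003, -0.0125, 0, -0.006, 0, 1], [-0.005, 0.0003, -0.0125, 0, -0.006, 0, 1], [-0.005, 0.0003, -0.0125, 0, -0.006, 0, 1], [-0.0045, 0.0003, -0.0125, 0, -0.006, 0, 1], [-0.004, 0.0003, -0.0125, 0, -0.006, 0, 1], [-0.003, 0.0003, -0.008, 0, -0.006, 0, 1], [-0.0015, 0, -0.004, 0, 0, 0, 1], [0, 0, 0, 0, 0, 0, 1]]}}

```text
time: 15.18
position: [0.4644, -0.0626, 0.1025]
tcp_rot: [0.074, 2.627, 0.054]
contact_force: [-0.2, 0.1, -0.1]
grip_width: 0.0001
grasp_force: 0.0
```

>>> {"api": "send_rows", "payload": {"plan": [[0, 0, -0.004, 0, 0, 0, 1], [0, 0, -0.004, 0, 0, 0, 1]]}}

```text
time: 15.35
position: [0.4652, -0.0629, 0.101]
tcp_rot: [0.073, 2.626, 0.053]
contact_force: [-0.1, 0.3, 0.9]
grip_width: -0.0002
grasp_force: 0.6
```

Now I press down in small steps until the force rises at the stop.

>>> {"api": "send_rows", "payload": {"plan": [[0, 0, -0.004, 0, 0, 0, 1], [0, 0, -0.004, 0, 0, 0, 1]]}}

```text
time: 15.52
position: [0.4657, -0.0631, 0.0993]
tcp_rot: [0.073, 2.625, 0.053]
contact_force: [-6.6, 1.5, 12.6]
grip_width: 0.0
grasp_force: 5.7
```

>>> {"api": "send_rows", "payload": {"plan": [[0, 0, -0.004, 0, 0, 0, 1], [0, 0, 0, 0, 0, 0, 1]]}}

```text
time: 15.68
position: [0.4667, -0.0634, 0.0992]
tcp_rot: [0.073, 2.623, 0.052]
contact_force: [-3.3, 1.7, 8.7]
grip_width: -0.0
grasp_force: 4.5
```

The force passes 7 N and z has stopped falling, so the lid is on its stop. I back off up and away, then verify.

>>> {"api": "send_rows", "payload": {"plan": [[0, 0, 0, 0, 0, 0, 1], [0, 0, 0, 0, 0, 0, 1], [0, 0, 0, 0, 0, 0, 1], [-0.01, 0, 0.02, 0, 0, 0, 1], [-0.02, 0, 0.04, 0, 0, 0, 1], [-0.03, 0, 0.06, 0, 0, 0, 1], [-0.03, 0, 0.06, 0, 0, 0, 1], [-0.03, 0, 0.06, 0, 0, 0, 1], [-0.03, 0, 0.06, 0, 0, 0, 1], [0, 0, 0.06, 0, 0, 0, 1], [0, 0, 0, 0, 0, 0, 1], [0, 0, 0, 0, 0, 0, 1]]}}

```text
time: 16.68
position: [0.4207, -0.0633, 0.2064]
tcp_rot: [0.073, 2.624, 0.051]
contact_force: [-0.4, 0.6, -0.2]
grip_width: 0.0002
grasp_force: 0.0
```

```bash
python3 m.py f
```

```text
top y -0.13 front x [-0.155 -0.133] 18
top y -0.11 front x [-0.156 -0.135] 26
top y -0.09 front x [-0.156 -0.134] 22
top y -0.07 front x [-0.156 -0.13 ] 16
grip-ish [-0.153 -0.075  0.089] 10.9 262
side y -0.13 front x [-0.156 -0.134] 14
side y -0.11 front x [-0.158 -0.141] 15
side y -0.09 front x [-0.156 -0.137] 16
side y -0.07 front x [-0.157 -0.136] 13
grip-ish [-0.153 -0.068  0.089] 10.7 273
tcp bin [-0.1892925  -0.07416073  0.20403109] [ 1.1 -0.2  0.1]
```

View pics/f.png

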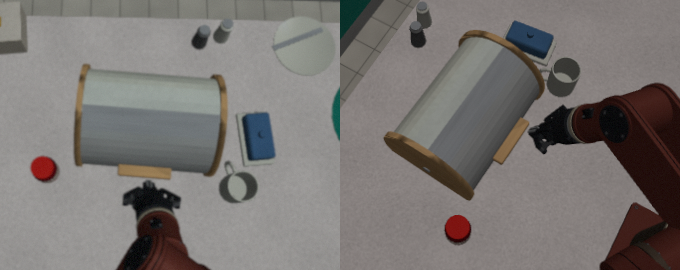

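The grip's upper face is at z = 0.089 m; the shut lid predicts 0.0892. The jar, mug and butter dish are unmoved and the gripper is clear, so I hand in.

```bash
python3 -c "
from cell import env
print(env.job_done())"
```

```text
the job is handed in; nothing more can be done
None
```

The job is handed in: the loaf is wholly inside the bin and the lid is down on its stop, with the jar, butter dish and mug where they stood; the judge's result was not shown.

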